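# Sweep brass spacers through the gate into the catch slot

## Task

Sweep the three brass spacers lying on the counting tray through the narrow gate, one at a time, so that each drops into the slot behind it before the next one follows. Push them along the deck with the fingertips; do not pick up or lift any spacer, and do not disturb the bottle, the spool or the screwdriver beside the tray.

Things in the scene. Friction and masses are not known exactly. Their poses are not given: they have to be found in the camera images.
- tray: Fixed counting tray on the blue bench mat. Origin: on its underside, 75 mm below the deck surface. Its axes: +x points to the gate, z up, y across. White flat deck 75 mm above the origin, x -105 to +90 mm, y -130 to +130 mm, with blue fences 15 mm high and 5 mm thick round it. From (x 15, y +-130) two slanting fences run in like a funnel to the gate at (x 87.5, y +-23). The deck ends at x = 90 mm; past it the slot opens straight down. Turned up to 0.8 rad either way.
- gate (a point): Middle of the gate at deck height: a 46 mm wide gap in the far fence between two yellow posts, at x = 87.5 mm, y = 0 of the tray (axes as the tray's). Parts go through it towards +x of the tray.
- slot (a point): Middle of the slot's inner floor, at x = 118, y = 0, z = 4 mm of the tray. The slot is an open-topped black-walled catch pocket right behind the gate, inside 56 mm (tray x, 90 to 146) by 80 mm (tray y), its floor 71 mm below the deck, its black side and end walls as high as the fences. A spacer drops in when its centre is pushed past the deck's edge at x = 90 mm of the tray.
- spacer1_center (a point): Centre (half-way up, 6 mm above what it lies on) of a loose brass spacer ring: 30 mm outside, 14 mm bore, 12 mm high, about 50 g, lying flat on the deck at the start; the three are alike.
- spacer2_center (a point): Centre (half-way up, 6 mm above what it lies on) of a loose brass spacer ring: 30 mm outside, 14 mm bore, 12 mm high, about 50 g, lying flat on the deck at the start; the three are alike.
- spacer3_center (a point): Centre (half-way up, 6 mm above what it lies on) of a loose brass spacer ring: 30 mm outside, 14 mm bore, 12 mm high, about 50 g, lying flat on the deck at the start; the three are alike.
- flux_center (a point): Centre of the yellow flux bottle with red cap, 42 mm across, 90 mm tall, standing loose on the mat beside the tray. Leave alone.
- spool_center (a point): Centre of the solder spool with blue flanges, 60 mm across, 46 mm tall, standing loose on the mat beside the tray. Leave alone.
- screwdriver_grip (a point): Middle of the red handle of a screwdriver 170 mm long, lying loose on the mat beside the tray, roughly along the tray's x. Leave alone.
Things that resemble listed ones, but are neither listed nor needed, are in the scene too. Leave any black or white look-alike of the part that bears spacer2_center alone. Leave any purple look-alike of the part that bears spacer1_center alone.

How it is judged:
By the outcome, as a careful person would: the job done as asked, in the order asked, and still so for the second after the job is handed in, with the robot touching nothing.
It also fails if it takes over 67 s, if anything falls off the work surface, if the arm or the gripper's body presses on something with over 40 N, if the wrist force passes 120 N, or if a joint passes its speed limit or range.

## Robot

A 6-joint arm with a two-finger parallel gripper is mounted at the origin on the work surface. World frame = base frame: x ahead of the robot, y to its left, z up, the work surface at z = 0. Lengths are in mm, angles in rad, forces in N, time in s.
With the tool pointing down it reaches from about 350 to 875 mm from the base axis. Payload 4.2 kg.
Tool frame: the origin (TCP) lies midway between the tips of the shut fingers; the grasp point (between the pads) lies 19 mm behind it (arm.grip_depth is the distance from the TCP to the grasp point, in mm); z points along the fingers, x is the direction in which the jaws open and shut, and the axes are right-handed (so a half turn about z gives the same grasp; the last joint's range is limited). The gripper opens to 85 mm and grips with 20 to 120 N. Pads are 22 mm wide; open, the fingers measure 114 mm over their backs; the gripper's body (76 mm by 85 mm) begins 54 mm behind the grasp point. The pads swing forward as they close: fully open they stand 13 mm farther back than shut.
Start: joints at [-1.008, 0.385, 0.008, 0, -1.194, -0.259], TCP at [186.983, -596.353, 231.312] pointing down, gripper open.
Joint ranges: [-3.14, 3.14], [-1.21, 2.06], [-1.07, 1.41], [-3.16, 2.05], [-2.99, -0.16], [-3.1, 3.1]. Speed limits (rad/s): [2.79, 2.79, 3.14, 3.14, 3.14, 3.14].

## Interface

Orientations are given as a unit quaternion [x, y, z, w].
In Python, from bench import arm, eyes, find_in, silhouettes gives the robot as it stands. The module is installed in compiled form; this text tells all that it offers.
- The arm moves only by the tool play_rows, never from a script. Its arguments are lists of equal length, an entry for each row: "offset": the shift along the world's x, y, z in mm, a list of three; "turn": the turn about the world's z in rad. In form: {"offset": [[x, y, z], ...], "turn": [turn, ...]}. A call has 1 to 12 rows; each row shifts and turns the pose as measured when the row begins; what a row does not reach is not made up. A row lasts 1/10 s, in which the tool goes at most 50 mm and 8.59 degrees, less where a joint would pass 70% of its speed; a pose out of reach is approached as far as the arm can. A call is refused whole if a number of a shift passes 50 or a number of a turn 0.15, either way. A call with a gripper value outside its range is refused whole. "grip" is the gripper's target within -1 to 1 (fully open at 1, half-way at 0, shut at -1), set as the call begins (left out, the last holds). The fingers move at their own pace and stop on an object; the grip force is fixed at half the most. Time passes only in rows, so rows that do not move let the fingers close. It gives the time, the measured TCP pose, the force and the opening at its end, in the units of the state.
- arm.read_state(): the state, without advancing time (a new reading comes with each control period).
- eyes.get_image(name): name is "side" or "top"; returns (picture, depth): 480x640x3 uint8, red, green, blue; 480x640 float32, mm along the optical axis (not along the pixel's ray), 0 where there is no reading.
- eyes.camera_params(name): a dict with "camera_matrix" (3x3 intrinsics, pixels), "dist" ([k1, k2, p1, p2, k3] as OpenCV has them; the pictures are not rectified), "camera_from_world" (4x4, takes a point from world to camera coordinates). Camera axes: x right, y down, z forward; pixel columns grow to the right and rows downward; lengths in mm; the calibration is good to about 2 mm. A picture is of the moment at which its call begins. camera_params takes no time and is no camera call.
- arm.job_done(): hands the job in, once; it reports no verdict.
Trained networks look in the newest picture that a camera, given by its name, has taken for a name from the list of things; names that differ only in an ending like _2 or _b are one class to them, and where a whole thing is asked for, a point or a joint stands for the part that bears it (a point fixed in the world has none). Each returns a list of dicts, best first, with "score" (0 to 1); they miss things now and then, are a little off and sometimes report something else, mostly with a low value. They report only what shows in the picture. A call takes as long as a camera call. They do not tell look-alikes from the thing itself.
- find_in(camera, query): "bbox" ([centre column, centre row, width, height] in pixels, round what is visible of it).
- silhouettes(camera, query): "mask" (480x640 bool, what is visible of it) and "bbox" ([centre column, centre row, width, height] in pixels, round what is visible of it).
The state is a dict: "clock": time; "joints": joint angles; "joint_vel": joint speeds; "joint_efforts": joint torques, N m; "position": TCP position; "ee_rot": TCP orientation; "contact_force": force on the tool from outside, world axes, zero at the start; "wrist_torque": the same for the moment, N m; "gripper_width": finger opening in mm.
Only numpy, scipy, OpenCV 4.12 (cv2) and the standard library are available. Lean on these libraries where they do the work, as an engineer would, in place of code of your own. Each camera call takes 0.05 s, during which the arm holds its last target. There are 200 camera calls.

## Working session

There is one attempt and no reset: what is moved stays moved. The work goes in short steps, Python scripts to look and compute and a tool call to move; the robot and the scene stay as the last step left them, time stands still between calls to the robot, and variables do not carry over. Pictures are saved under pics/ and viewed, on a budget of 10 in all, crops included, one or two more only if the job needs it, and the job is handed in when it is done.

Besides the shell and the picture viewer there is one more tool, called after ">>>" as a command line: name --pt "numbers of a row" for each row, then --argument value for the rest. play_rows: Moves the arm, as the interface text tells. Its arguments: {"type":"object","properties":{"offset":{"type":"array","items":{"type":"array","items":{"type":"number"}}},"turn":{"type":"array","items":{"type":"number"}},"grip":{"type":"number"}},"required":["offset","turn"]}

```bash
mkdir -p pics; cat > h.py <<'E'
import numpy as np, cv2
from bench import arm, eyes, find_in, silhouettes
def ray(cam,uv,z):
    p=eyes.camera_params(cam);K=np.array(p["camera_matrix"]);d=np.array(p["dist"]);T=np.array(p["camera_from_world"])
    n=cv2.undistortPoints(np.array(uv,float).reshape(-1,1,2),K,d).reshape(-1,2)
    R,t=T[:3,:3],T[:3,3];c=-R.T@t
    D=np.c_[n,np.ones(len(n))]@R
    return c+D*((z-c[2])/D[:,2])[:,None]
def proj(cam,P):
    p=eyes.camera_params(cam);T=np.array(p["camera_from_world"])
    return cv2.projectPoints(np.array(P,float).reshape(-1,1,3),cv2.Rodrigues(T[:3,:3])[0],T[:3,3],np.array(p["camera_matrix"]),np.array(p["dist"]))[0].reshape(-1,2)
def save(n,im): cv2.imwrite(n,im[:,:,::-1])
E
python3 - <<'E'
from h import *
im,d=eyes.get_image("top"); save("pics/top0.png",im)
im2,_=eyes.get_image("side"); save("pics/side0.png",im2)
for q in ["tray","spacer1_center","flux_center","spool_center","screwdriver_grip"]:
    for r in find_in("top",q): 
        b=r["bbox"];u,v=int(b[0]),int(b[1]); print(q,round(r["score"],2),np.round(b),d[v,u],ray("top",[b[:2]],81)[0].round())
s=arm.read_state();print(s["clock"],s["position"],s["ee_rot"],s["gripper_width"])
E
```

```text
tray 0.86 [288. 211. 161. 150.] 1005.06854 [534. 113.  81.]
spacer1_center 0.64 [325. 217.  18.  15.] 1002.7759 [519.  39.  81.]
flux_center 0.74 [219. 280.  25.  23.] 968.6497 [399. 251.  81.]
spool_center 0.72 [186. 233.  35.  28.] 1027.351 [493. 317.  81.]
screwdriver_grip 0.66 [387. 186.  26.  74.] 1069.8112 [583. -89.  81.]
0.35 [ 186.94893132 -596.24064868  231.05226701] [ 5.91982245e-01  8.05950967e-01  1.29072219e-04 -2.09480755e-04] 85.6071451078931
```

View pics/top0.png

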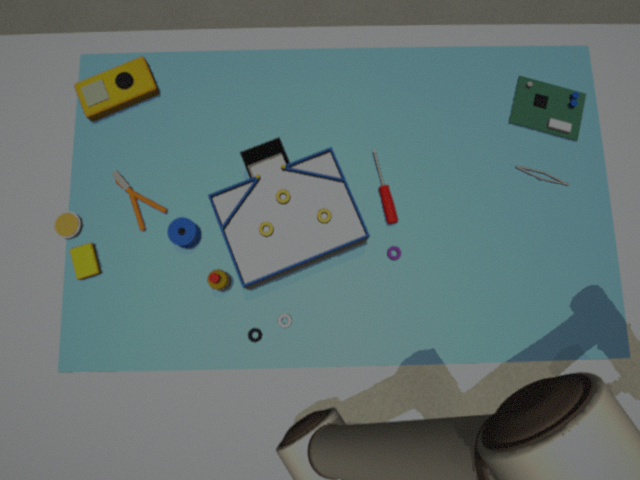

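View pics/side0.png

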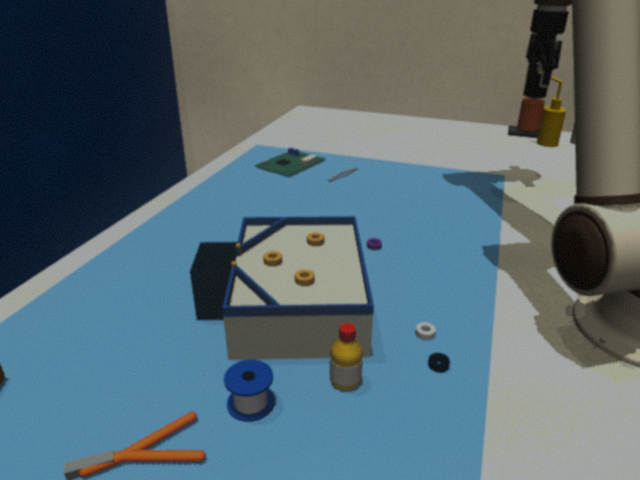

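The top view shows the tray with its gate at about (270,172), facing up-left. Ring candidates are brass at (283,197), (266,229) and (324,215) on the deck, and purple (394,253), white (285,321) and black (255,335) off the tray. I choose the three brass rings on the deck. Next I fit the tray pose.

```bash
python3 - <<'E'
from h import *
from scipy.optimize import minimize
im=cv2.imread("pics/top0.png")[:,:,::-1]; hsv=cv2.cvtColor(im,cv2.COLOR_RGB2HSV)
_,d=eyes.get_image("top")
# deck height
p=eyes.camera_params("top");T=np.linalg.inv(np.array(p["camera_from_world"]));K=np.array(p["camera_matrix"])
def pt(u,v):
    n=cv2.undistortPoints(np.array([[[u,v]]],float),K,np.array(p["dist"]))[0,0]; z=np.median(d[v-2:v+3,u-2:u+3]); return (T@[n[0]*z,n[1]*z,z,1])[:3]
for uv in [(250,205),(300,225),(260,262),(295,180),(290,250),(330,300),(220,315)]: print(uv,pt(*uv).round(1))
blue=((hsv[...,0]>105)&(hsv[...,0]<125)&(hsv[...,1]>150)&(hsv[...,2]<200)).astype(np.uint8)
blue[:, :200]=0; blue[:, 375:]=0
dt=cv2.distanceTransform(1-blue,cv2.DIST_L2,5)
segs=[((-107.5,-132.5),(-107.5,132.5)),((-107.5,132.5),(87.5,132.5)),((-107.5,-132.5),(87.5,-132.5)),((15,130),(87.5,25)),((15,-130),(87.5,-25)),((87.5,130),(87.5,25)),((87.5,-130),(87.5,-25))]
L=np.vstack([np.linspace(a,b,40) for a,b in segs])
def W(q,P,z):
    c,s=np.cos(q[2]),np.sin(q[2]); P=np.atleast_2d(P); return np.c_[q[0]+c*P[:,0]-s*P[:,1],q[1]+s*P[:,0]+c*P[:,1],np.full(len(P),z)]
def cost(q):
    uv=proj("top",W(q,L,90)).astype(np.float32); return np.minimum(cv2.remap(dt,uv[:,:1],uv[:,1:],cv2.INTER_LINEAR),6).mean()
best=min((minimize(cost,[530+a,113+b,t],method="Nelder-Mead",options=dict(initial_simplex=np.array([530+a,113+b,t])+np.array([[0,0,0],[15,0,0],[0,15,0],[0,0,.08]]))) for a in(-20,0,20) for b in (-20,0,20) for t in(.2,.35)),key=lambda r:r.fun)
q=best.x;print(q.round(3),best.fun)
br=((hsv[...,0]>18)&(hsv[...,0]<32)&(hsv[...,1]>90)).astype(np.uint8)
n,lab,st,ce=cv2.connectedComponentsWithStats(cv2.dilate(br,np.ones((3,3))))
c,s=np.cos(q[2]),np.sin(q[2])
for i in range(1,n):
    if st[i,4]<15: continue
    b=st[i,:4]; w=ray("top",[ce[i]],87)[0]; e=w[:2]-q[:2]; loc=(c*e[0]+s*e[1],-s*e[0]+c*e[1])
    if abs(loc[0])<160 and abs(loc[1])<160: print("brass",ce[i].round(1),st[i,4],w.round(1),np.round(loc,1))
print(eyes.camera_params("top")["camera_matrix"])
o=im.copy()
for a,b in segs:
    u=proj("top",W(q,[a,b],90)); cv2.line(o,*[tuple(int(x) for x in k.round()) for k in u],(255,0,0),1)
save("pics/fit.png",cv2.resize(o[120:300,190:400],None,fx=3.5,fy=3.3,interpolation=cv2.INTER_NEAREST))
E
```

```text
(250, 205) [549.2 190.1  76.5]
(300, 225) [505.6  89.1  76.7]
(260, 262) [432.3 169.9  76.8]
(295, 180) [599.9  97.8  76.5]
(290, 250) [455.  109.9  77.3]
(330, 300) [357.1  30.1   1.4]
(220, 315) [330.8 262.4   1.6]
[5.32558e+02 1.16323e+02 3.64000e-01] 0.2595568299293518
brass [260.6 155.6] 20 [650.3 167.2  87. ] [128.2   5.6]
brass [282.6 166.8] 34 [625.5 122.4  87. ] [ 89.  -27.4]
brass [257.5 176.4] 33 [606.1 173.6  87. ] [89.1 27.3]
brass [282.5 196.2] 199 [563.6 123.1  87. ] [31.4 -4.7]
brass [323.7 215.4] 201 [522.2  41.1  87. ] [-36.5 -66.6]
brass [265.6 228.6] 201 [497.7 157.5  87. ] [-17.9  50.9]
[[496.08888904   0.         316.39064205]
 [  0.         496.08888904 227.0884999 ]
 [  0.           0.           1.        ]]
```

View pics/fit.png

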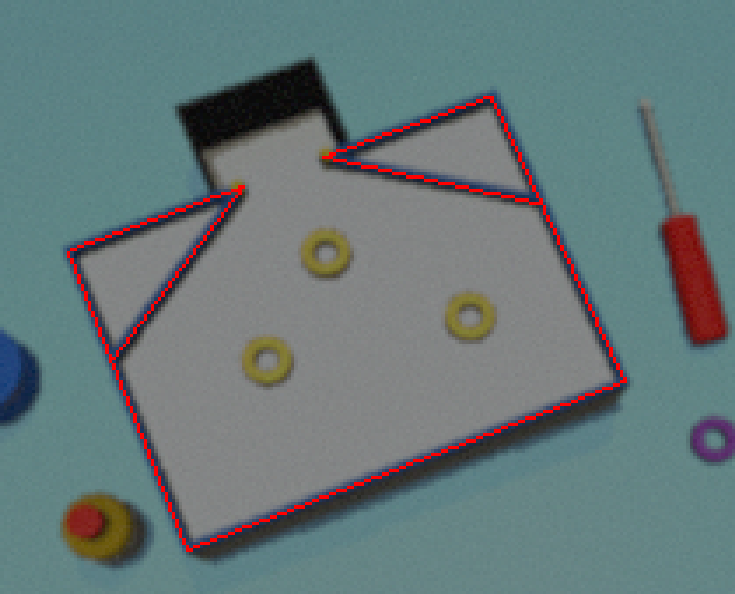

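The fit is good: deck z is about 76.5, tray at (532.6,116.3) with yaw 0.364. The fit crop shows the red lines on the fences and the three brass rings clear of each other. In tray coordinates the rings are A (31,-5), C (-18,51) and B (-36,-67). I'll push A first with the fingers about 12 mm apart, so the ring sits between the two tips.

>>> play_rows --pt "21 44 0" --pt "21 44 0" --pt "21 44 0" --pt "21 44 0" --pt "21 44 0" --pt "21 44 0" --pt "21 44 0" --pt "21 44 0" --pt "21 44 0" --pt "21 44 0" --pt "21 44 0" --pt "21 44 0" --turn '[0.03, 0.03, 0, 0, 0, 0, 0, 0, 0, 0, 0, 0]' --grip -0.72

```text
clock: 1.6
position: [440.2, -56.8, 232.0]
ee_rot: [0.571, 0.821, 0.002, 0.004]
contact_force: [0.7, -0.8, -0.7]
gripper_width: 11.7
```

>>> play_rows --pt "18 33 -20" --pt "18 33 -20" --pt "18 33 -20" --pt "18 33 -20" --pt "17 33 -20" --pt "0 0 0" --turn '[0.01, 0, 0, 0, 0, 0]'

```text
clock: 2.2
position: [535.6, 121.7, 131.1]
ee_rot: [0.563, 0.827, 0.006, 0.008]
contact_force: [0.2, -1.0, -0.6]
gripper_width: 11.9
```

>>> play_rows --pt "-6 -12 0" --pt "0 0 -10" --pt "0 0 0" --turn '[-0.01, 0, 0]'

```text
clock: 2.5
position: [528.4, 108.2, 120.3]
ee_rot: [0.567, 0.824, 0.005, 0.007]
contact_force: [0.6, 0.0, 1.0]
gripper_width: 12.0
```

```bash
cat >> h.py <<'E'
q=np.array([532.56,116.32,.364])
def loc(w):
    c,s=np.cos(q[2]),np.sin(q[2]); e=np.array(w[:2])-q[:2]; return np.array([c*e[0]+s*e[1],-s*e[0]+c*e[1]])
def st():
    s=arm.read_state();o=s["ee_rot"];print("t",round(s["clock"],2),"w",np.round(s["position"],1),"tray",loc(s["position"]).round(1),"yaw_rel",round(2*np.arctan2(o[1],o[0])-np.pi/2-q[2],3),"F",np.round(s["contact_force"],1),s["gripper_width"])
def rings(cam="top",name=None):
    im,_=eyes.get_image(cam);hsv=cv2.cvtColor(im,cv2.COLOR_RGB2HSV)
    br=((hsv[...,0]>18)&(hsv[...,0]<32)&(hsv[...,1]>90)).astype(np.uint8)
    n,lab,s,ce=cv2.connectedComponentsWithStats(cv2.dilate(br,np.ones((3,3))))
    for i in range(1,n):
        w=ray(cam,[ce[i]],87)[0];l=loc(w)
        if s[i,4]>15 and abs(l[0])<160 and abs(l[1])<130: print(ce[i].round(),s[i,4],"tray",l.round(1))
    if name: save(name,cv2.resize(im[120:300,190:400],None,fx=3.5,fy=3.3))
E
python3 -c "
from h import *
st();rings()"
```

```text
t 2.5 w [528.4 108.2 120.3] tray [-6.8 -6.1] yaw_rel 0.001 F [0.6 0.  1. ] 12.028516724195727
[297. 202.] 84 tray [  9.6 -27.9]
[273. 208.] 18 tray [16.8 21.6]
[279. 206.] 21 tray [14.7  9.8]
[324. 215.] 198 tray [-36.7 -66.6]
[266. 229.] 201 tray [-17.9  50.9]
```

>>> play_rows --pt "-0.5 1.3 -15" --pt "0 0 -15" --pt "0 0 -9" --pt "0 0 0" --turn '[0, 0, 0, 0]'

```text
clock: 2.95
position: [529.6, 107.4, 84.9]
ee_rot: [0.568, 0.823, 0.009, 0.01]
contact_force: [-0.6, -0.6, -0.1]
gripper_width: 11.7
```

```bash
python3 -c "
from h import *
st();rings('top','pics/a1.png')
im,_=eyes.get_image('side');save('pics/s1.png',cv2.resize(im[190:370,180:420],None,fx=3,fy=3))"
```

```text
t 2.95 w [529.6 107.4  84.9] tray [-6.  -7.3] yaw_rel -0.003 F [-0.6 -0.6 -0.1] 11.747356222181297
[309. 197.] 20 tray [  8.8 -53.5]
[304. 203.] 28 tray [  2. -39.]
[297. 209.] 30 tray [ -4.6 -21.8]
[282. 213.] 45 tray [0.7 9.5]
[324. 215.] 202 tray [-36.3 -66.6]
[266. 228.] 224 tray [-16.3  50.2]
```

View pics/s1.png

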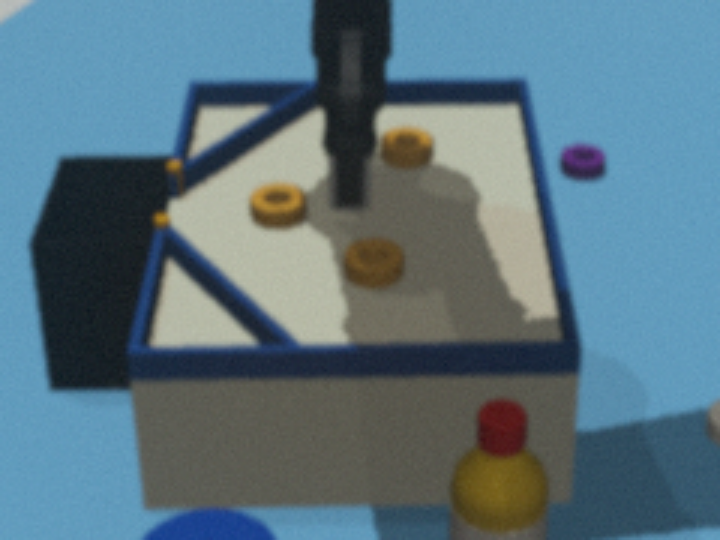

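The side crop shows the shut fingertips at crop (348,205), behind ring A at (278,205), and clear of the other two rings.

>>> play_rows --pt "-1 2.5 -4" --pt "7 3 0" --pt "7 3 0" --pt "7 3 0" --pt "7 3 0" --pt "0 0 0" --turn '[0, 0, 0, 0, 0, 0]'

```text
clock: 3.65
position: [561.8, 124.6, 84.0]
ee_rot: [0.568, 0.823, 0.012, 0.012]
contact_force: [1.6, -0.3, 0.3]
gripper_width: 11.9
```

```bash
python3 -c "
from h import *
st()
im,_=eyes.get_image('side');hsv=cv2.cvtColor(im,cv2.COLOR_RGB2HSV)
br=((hsv[...,0]>10)&(hsv[...,0]<32)&(hsv[...,1]>120)).astype(np.uint8)
n,l,s,ce=cv2.connectedComponentsWithStats(cv2.dilate(br,np.ones((3,3))))
for i in range(1,n):
  L=loc(ray('side',[ce[i]],84)[0])
  if s[i,4]>20 and abs(L).max()<150: print(ce[i].round(),s[i,4],L.round(1))
"
```

```text
t 3.65 w [561.8 124.6  84. ] tray [30.2 -2.7] yaw_rel -0.001 F [ 1.6 -0.3  0.3] 11.868598412067165
[315. 238.] 219 [-36.2 -68.1]
[237. 245.] 38 [ 91.2 -47. ]
[257. 259.] 255 [56.1 -3.1]
[233. 263.] 41 [91.8  7.2]
[304. 277.] 319 [-17.5  50.9]
```

>>> play_rows --pt "7 4 -2" --pt "7 4 -1" --pt "7 3 0" --pt "7 3 0" --pt "0 0 0" --turn '[0, 0, 0, 0, 0]'

```text
clock: 4.2
position: [590.7, 138.9, 80.8]
ee_rot: [0.568, 0.823, 0.011, 0.011]
contact_force: [0.3, -0.3, 0.5]
gripper_width: 11.7
```

```bash
cat >> h.py <<'E'
def side(name=None):
    im,_=eyes.get_image('side');hsv=cv2.cvtColor(im,cv2.COLOR_RGB2HSV)
    br=((hsv[...,0]>10)&(hsv[...,0]<32)&(hsv[...,1]>120)).astype(np.uint8)
    n,l,s,ce=cv2.connectedComponentsWithStats(cv2.dilate(br,np.ones((3,3))))
    for i in range(1,n):
        L=loc(ray('side',[ce[i]],84)[0])
        if s[i,4]>20 and abs(L).max()<150: print(ce[i].round(),s[i,4],L.round(1))
    if name: save(name,cv2.resize(im[190:370,180:420],None,fx=3,fy=3))
E
python3 -c "
from h import *
st();side()"
```

```text
t 4.2 w [590.7 138.9  80.8] tray [62.4  0.4] yaw_rel -0.002 F [ 0.3 -0.3  0.5] 11.722380977006212
[315. 238.] 212 [-35.9 -68.6]
[238. 245.] 43 [ 90.5 -47. ]
[235. 259.] 274 [89.7 -2.8]
[304. 277.] 308 [-17.5  50.2]
```

>>> play_rows --pt "6 2 0" --pt "4 1.5 0" --pt "0 0 0" --pt "0 0 0" --turn '[0, 0, 0, 0]'

```text
clock: 4.65
position: [601.0, 142.5, 80.5]
ee_rot: [0.568, 0.823, 0.011, 0.011]
contact_force: [-0.9, -0.2, 0.5]
gripper_width: 12.1
```

```bash
python3 -c "
from h import *
st();side()"
```

```text
t 4.65 w [601.  142.5  80.5] tray [73.3  0.1] yaw_rel -0.002 F [-0.9 -0.2  0.5] 12.109987078307222
[315. 238.] 214 [-36.3 -68.5]
[233. 262.] 49 [91.5  6.2]
[304. 277.] 307 [-17.5  49.9]
```

A has dropped into the slot. I now back off, rise and go behind C.

>>> play_rows --pt "-9 -4 10" --pt "0 0 30" --pt "-25 5 0" --pt "-25 5 0" --pt "-25 5 0" --pt "-25 5 0" --pt "-25 5 0" --pt "0 0 0" --pt "0 0 0" --turn '[0, 0, -0.12, -0.12, -0.12, -0.12, -0.12, 0, 0]'

```text
clock: 5.6
position: [458.8, 161.1, 127.3]
ee_rot: [0.793, 0.608, 0.011, 0.014]
contact_force: [-0.3, 0.7, -0.2]
gripper_width: 11.8
```

```bash
python3 -c "
from h import *
st();side('pics/s2.png')
print(silhouettes and 0)"
```

```text
t 5.6 w [458.8 161.1 127.3] tray [-53.   68.1] yaw_rel -0.627 F [-0.3  0.7 -0.2] 11.783951607080201
[312. 240.] 112 [-31.7 -61.6]
[237. 245.] 34 [ 91.5 -48. ]
[233. 262.] 43 [91.7  6.6]
[304. 277.] 304 [-17.6  49.9]
0
```

View pics/s2.png

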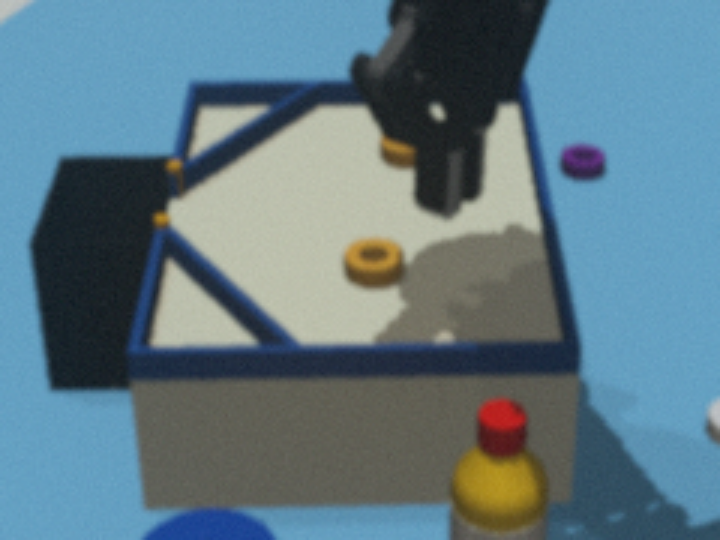

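The side crop shows A gone into the slot. C is at (374,262), with the tool turned and raised behind it at (450,205).

>>> play_rows --pt "1 6 -15" --pt "0 0 -15" --pt "0 0 -14" --pt "0 0 0" --turn '[0, 0, 0, 0]'

```text
clock: 6.05
position: [463.4, 167.3, 83.8]
ee_rot: [0.793, 0.608, 0.014, 0.014]
contact_force: [-0.7, -0.7, -0.3]
gripper_width: 12.0
```

```bash
python3 -c "
from h import *
st();side()"
```

```text
t 6.05 w [463.4 167.3  83.8] tray [-46.5  72.2] yaw_rel -0.626 F [-0.7 -0.7 -0.3] 11.958333299485886
[237. 245.] 34 [ 91.5 -48. ]
[233. 262.] 44 [91.9  6.4]
[304. 277.] 305 [-17.6  50.1]
```

>>> play_rows --pt "7.7 -2.1 -2" --pt "7.7 -2.1 0" --pt "7.7 -2.1 0" --pt "7.7 -2.1 0" --pt "7.7 -2.1 0" --pt "7.7 -2.1 0" --pt "7.7 -2.1 0" --pt "0 0 0" --turn '[0, 0, 0, 0, 0, 0, 0, 0]'

```text
clock: 6.9
position: [526.0, 152.0, 85.2]
ee_rot: [0.793, 0.608, 0.017, 0.015]
contact_force: [-0.1, -0.6, -0.4]
gripper_width: 12.2
```

```bash
python3 -c "
from h import *
st();side()"
```

```text
t 6.9 w [526.  152.   85.2] tray [ 6.6 35.7] yaw_rel -0.627 F [-0.1 -0.6 -0.4] 12.174088507211291
[315. 238.] 216 [-36.7 -67.4]
[237. 245.] 38 [ 91.2 -47. ]
[233. 262.] 44 [91.9  6. ]
[272. 267.] 193 [31.8 21.4]
```

>>> play_rows --pt "7.5 -2 -3" --pt "7.5 -2 -2" --pt "8 -4.5 0" --pt "8 -4.5 0" --pt "8 -4 0" --pt "0 0 0" --turn '[0, 0, 0.12, 0.13, 0.13, 0]'

```text
clock: 7.55
position: [566.0, 134.0, 78.9]
ee_rot: [0.658, 0.752, 0.018, 0.011]
contact_force: [0.3, -0.5, 0.3]
gripper_width: 11.9
```

```bash
python3 -c "
from h import *
st();side()"
```

```text
t 7.55 w [566.  134.   78.9] tray [37.5  4.6] yaw_rel -0.231 F [ 0.3 -0.5  0.3] 11.857865765218422
[315. 238.] 219 [-36.2 -67.9]
[237. 245.] 38 [ 91.2 -47. ]
[252. 260.] 230 [63.6 -1. ]
[233. 262.] 45 [91.8  6.3]
```

>>> play_rows --pt "7 -2 2" --pt "7 1 0" --pt "5 2 0" --pt "0 0 0" --turn '[0.11, 0.11, 0, 0]'

```text
clock: 8.0
position: [583.2, 135.0, 79.8]
ee_rot: [0.574, 0.818, 0.017, 0.008]
contact_force: [-0.2, 0.6, 0.1]
gripper_width: 12.3
```

```bash
python3 -c "
from h import *
st();side()"
```

```text
t 8.0 w [583.2 135.   79.8] tray [53.9 -0.5] yaw_rel -0.017 F [-0.2  0.6  0.1] 12.329222826173083
[315. 238.] 218 [-36.1 -68. ]
[237. 245.] 39 [ 91.3 -46.8]
[240. 259.] 294 [81.2 -2.4]
```

Ring C is in line with the gate, so I push it on about 19 mm.

>>> play_rows --pt "6 2.5 0" --pt "6 2.5 0" --pt "5 2 0" --pt "0 0 0" --pt "0 0 0" --turn '[0, 0, 0, 0, 0]'

```text
clock: 8.55
position: [600.5, 143.1, 79.7]
ee_rot: [0.576, 0.817, 0.017, 0.007]
contact_force: [0.0, 1.0, -0.8]
gripper_width: 12.0
```

```bash
python3 -c "
from h import *
st();side()"
```

```text
t 8.55 w [600.5 143.1  79.7] tray [73.   0.8] yaw_rel -0.021 F [ 0.   1.  -0.8] 11.999083079995101
[315. 238.] 208 [-36.  -68.3]
[233. 262.] 51 [91.3  6. ]
```

>>> play_rows --pt "-9 -4 10" --pt "0 0 30" --pt "-14 -21 0" --pt "-14 -21 0" --pt "-14 -21 0" --pt "-14 -21 0" --pt "-14 -21 0" --pt "-14 -21 0" --pt "0 0 0" --pt "0 0 0" --turn '[0, 0, 0.11, 0.11, 0.11, 0.11, 0.11, 0.1, 0, 0]'

```text
clock: 9.6
position: [498.6, 7.3, 128.0]
ee_rot: [0.272, 0.962, 0.021, 0.005]
contact_force: [0.2, -0.0, 0.5]
gripper_width: 12.0
```

```bash
python3 -c "
from h import *
st();side()
im,_=eyes.get_image('top');save('pics/t3.png',cv2.resize(im[120:300,190:400],None,fx=3.5,fy=3.3))"
```

```text
t 9.6 w [498.6   7.3 128. ] tray [-70.6 -89.8] yaw_rel 0.656 F [ 0.2 -0.   0.5] 12.047014567621478
[315. 238.] 219 [-36.5 -68.4]
[237. 245.] 34 [ 91.5 -48. ]
[233. 263.] 41 [91.8  7.2]
```

View pics/t3.png

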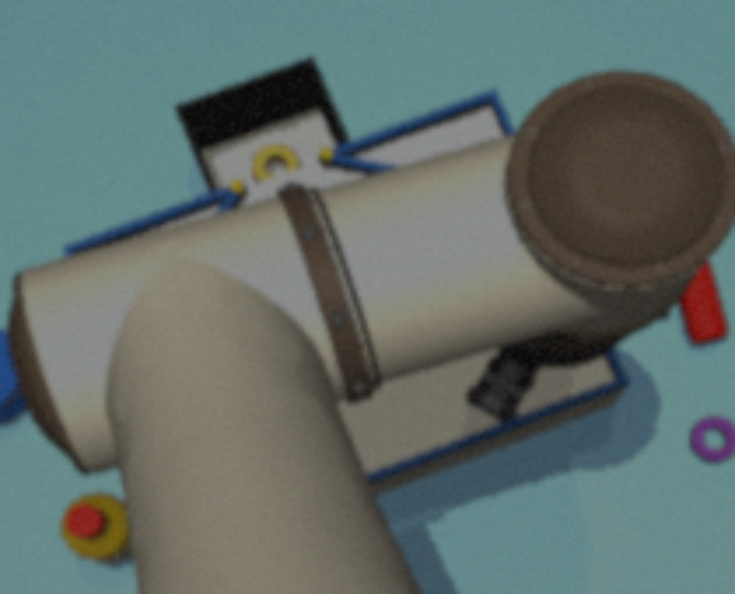

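The top crop shows a ring at (275,165) in the slot region. I check its depth before pushing the next one.

```bash
python3 - <<'E'
from h import *
im,d=eyes.get_image("top")
p=eyes.camera_params("top");T=np.linalg.inv(np.array(p["camera_from_world"]));K=np.array(p["camera_matrix"])
for v in range(158,178,2):
  r=[]
  for u in range(256,284,3):
    n=cv2.undistortPoints(np.array([[[u,v]]],float),K,np.array(p["dist"]))[0,0]; z=d[v,u]; w=(T@[n[0]*z,n[1]*z,z,1])[:3]; r.append("%d,%d,%d"%(*loc(w),w[2]))
  print(v,r)
save("pics/slot.png",cv2.resize(im[135:195,230:310],None,fx=8,fy=8,interpolation=cv2.INTER_CUBIC))
E
```

```text
158 ['146,15,30', '145,9,26', '144,3,22', '146,-3,12', '145,-9,6', '143,-15,5', '140,-21,5', '138,-28,4', '135,-34,5', '130,-39,13']
160 ['146,17,20', '146,10,14', '147,4,4', '143,-1,5', '140,-7,9', '139,-14,2', '136,-20,6', '135,-26,2', '132,-32,3', '128,-38,6']
162 ['145,18,9', '143,12,8', '142,6,5', '140,0,4', '137,-6,3', '134,-12,6', '131,-18,7', '129,-24,4', '126,-30,8', '124,-36,5']
164 ['142,20,6', '140,14,4', '137,7,8', '135,1,6', '124,-3,30', '122,-9,28', '127,-16,5', '124,-22,6', '123,-29,3', '120,-35,4']
166 ['139,21,3', '135,15,7', '134,9,3', '123,3,29', '119,-1,31', '117,-7,31', '123,-15,4', '120,-21,8', '118,-27,7', '87,-28,95']
168 ['133,23,6', '131,17,6', '129,11,3', '116,5,36', '119,0,21', '114,-6,28', '110,-12,31', '116,-19,6', '114,-25,5', '83,-26,97']
170 ['129,25,6', '127,18,4', '116,13,30', '114,7,30', '119,0,6', '116,-5,8', '105,-10,34', '90,-14,74', '88,-20,74', '83,-25,82']
172 ['124,26,7', '123,20,3', '113,14,28', '110,8,30', '115,2,5', '105,-3,28', '88,-7,76', '87,-13,73', '84,-18,75', '81,-24,75']
174 ['121,28,6', '118,22,6', '116,16,6', '-219,28,1060', '89,5,73', '85,0,79', '84,-5,76', '82,-11,76', '79,-17,77', '77,-23,75']
176 ['87,29,98', '85,24,96', '90,18,74', '87,12,77', '85,7,75', '-31,11,449', '-33,8,449', '77,-10,78', '74,-15,79', '73,-21,78']
```

View pics/slot.png

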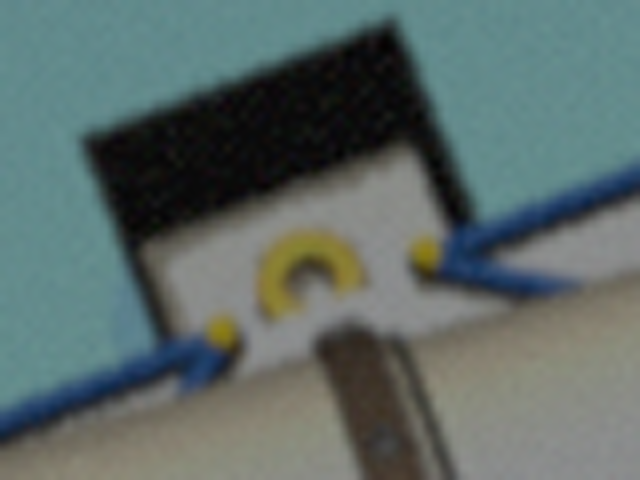

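C lies flat on A in the slot, top at z≈30, so both are in. I lower behind B.

>>> play_rows --pt "3 1 -15" --pt "0 0 -15" --pt "0 0 -15" --pt "0 0 0" --turn '[0, 0, 0, 0]'

```text
clock: 10.15
position: [504.7, 12.0, 81.8]
ee_rot: [0.27, 0.963, 0.022, 0.006]
contact_force: [0.5, 0.3, 0.6]
gripper_width: 11.8
```

```bash
python3 -c "
from h import *
st();side()"
```

```text
t 10.15 w [504.7  12.   81.8] tray [-63.1 -87.6] yaw_rel 0.66 F [0.5 0.3 0.6] 11.822904655336643
[315. 238.] 222 [-36.2 -67.9]
[237. 245.] 37 [ 91.3 -47.2]
[233. 262.] 43 [91.8  6.3]
```

>>> play_rows --pt "4.2 6.8 0" --pt "4.2 6.8 0" --pt "4.2 6.8 0" --pt "4.2 6.8 0" --pt "4.2 6.8 0" --pt "4.2 6.8 0" --pt "4.2 6.8 0" --pt "0 0 0" --turn '[0, 0, 0, 0, 0, 0, 0, 0]'

```text
clock: 11.0
position: [540.4, 66.1, 85.9]
ee_rot: [0.269, 0.963, 0.024, 0.009]
contact_force: [0.8, -0.4, -0.2]
gripper_width: 12.1
```

```bash
python3 -c "
from h import *
st();side()"
```

```text
t 11.0 w [540.4  66.1  85.9] tray [-10.5 -49.8] yaw_rel 0.663 F [ 0.8 -0.4 -0.2] 12.102482747627795
[288. 248.] 243 [  8.5 -35.2]
[237. 245.] 37 [ 91.3 -47.2]
[233. 262.] 45 [91.8  6.2]
```

>>> play_rows --pt "0 0 -4" --pt "4.2 6.8 -2" --pt "4.2 6.8 -1" --pt "4.2 6.8 -1" --pt "4.2 6.8 0" --pt "0 0 0" --turn '[0, 0, 0, 0, 0, 0]'

```text
clock: 11.65
position: [556.1, 92.0, 77.7]
ee_rot: [0.269, 0.963, 0.02, 0.007]
contact_force: [0.1, 1.3, 0.2]
gripper_width: 12.0
```

```bash
python3 -c "
from h import *
st();side()"
```

```text
t 11.65 w [556.1  92.   77.7] tray [ 13.3 -31.1] yaw_rel 0.662 F [0.1 1.3 0.2] 11.982496914274376
[237. 245.] 37 [ 91.2 -47.2]
[273. 254.] 269 [ 32.1 -16.8]
[233. 262.] 44 [91.9  6.4]
```

>>> play_rows --pt "3.5 6 3" --pt "3.5 6 0" --pt "3 8 0" --pt "3.5 8 0" --pt "0 0 0" --turn '[0, -0.03, -0.14, -0.14, 0]'

```text
clock: 12.2
position: [570.5, 122.4, 80.8]
ee_rot: [0.42, 0.907, 0.02, 0.01]
contact_force: [-0.2, 0.2, -1.2]
gripper_width: 12.0
```

```bash
python3 -c "
from h import *
st();side()"
```

```text
t 12.2 w [570.5 122.4  80.8] tray [37.6 -7.8] yaw_rel 0.34 F [-0.2  0.2 -1.2] 12.048885094184742
[237. 245.] 37 [ 91.3 -47.2]
[254. 260.] 267 [60.6 -0.4]
[233. 262.] 45 [91.8  6.2]
```

>>> play_rows --pt "3.7 5.4 0" --pt "5 5 0" --pt "4.5 1.5 0" --pt "0 0 0" --turn '[-0.14, -0.14, -0.05, 0]'

```text
clock: 12.65
position: [582.6, 133.4, 80.5]
ee_rot: [0.563, 0.826, 0.017, 0.012]
contact_force: [-0.5, 0.4, 1.0]
gripper_width: 12.0
```

```bash
python3 -c "
from h import *
st();side()"
```

```text
t 12.65 w [582.6 133.4  80.5] tray [52.8 -1.9] yaw_rel 0.01 F [-0.5  0.4  1. ] 11.950130432924562
[237. 245.] 38 [ 91.2 -47. ]
[241. 259.] 302 [80.1 -1.9]
```

>>> play_rows --pt "6 3 0" --pt "6 3 0" --pt "5 2 0" --pt "0 0 0" --pt "0 0 0" --turn '[0, 0, 0, 0, 0]'

```text
clock: 13.2
position: [600.4, 141.2, 80.6]
ee_rot: [0.561, 0.827, 0.017, 0.012]
contact_force: [0.3, 0.6, -0.4]
gripper_width: 12.1
```

```bash
python3 -c "
from h import *
st();side()"
```

```text
t 13.2 w [600.4 141.2  80.6] tray [72.3 -0.9] yaw_rel 0.015 F [ 0.3  0.6 -0.4] 12.104003750667488
[233. 262.] 51 [91.3  6. ]
```

B has dropped. I retreat up and back, away from the view, and check.

>>> play_rows --pt "-9 -4 10" --pt "0 0 35" --pt "0 0 40" --pt "-10 -40 20" --pt "-15 -45 0" --pt "-15 -45 0" --pt "-15 -45 0" --pt "-15 -45 0" --pt "-15 -45 0" --pt "-15 -45 0" --pt "0 0 0" --pt "0 0 0" --turn '[0, 0, 0, 0, 0, 0, 0, 0, 0, 0, 0, 0]'

```text
clock: 14.45
position: [477.3, -184.4, 198.4]
ee_rot: [0.559, 0.829, 0.02, 0.017]
contact_force: [-0.2, 0.1, 0.4]
gripper_width: 11.6
```

```bash
python3 -c "
from h import *
st()
im,d=eyes.get_image('top');save('pics/end.png',im)
p=eyes.camera_params('top');T=np.linalg.inv(np.array(p['camera_from_world']));K=np.array(p['camera_matrix'])
hsv=cv2.cvtColor(im,cv2.COLOR_RGB2HSV)
for v in range(155,182):
  for u in range(245,292):
    if 18<hsv[v,u,0]<32 and hsv[v,u,1]>90 and (u+v)%3==0:
      n=cv2.undistortPoints(np.array([[[u,v]]],float),K,np.array(p['dist']))[0,0];z=d[v,u];w=(T@[n[0]*z,n[1]*z,z,1])[:3];print(loc(w).round().astype(int),int(w[2]),end='; ')
"
```

```text
t 14.45 w [ 477.3 -184.4  198.4] tray [-158.7 -261.4] yaw_rel 0.02 F [-0.2  0.1  0.4] 11.582727048240566
[146   7] 43; [147  12] 21; [130   0] 41; [127  -6] 42; [128   3] 43; [125  -3] 43; [124  -9] 40; [128   6] 39; [125   0] 39; [121  -6] 45; [121 -12] 38; [127   9] 38; [123   3] 41; [122  -3] 39; [119  -9] 40; [125  11] 40; [122   5] 40; [122  -1] 34; [118  -7] 39; [114 -12] 43; [ 89 -27] 99; [122   8] 38; [122   2] 31; [119  -4] 31; [114 -10] 39; [ 89 -25] 94; [ 86 -30] 96; [120  11] 40; [121   5] 30; [118  -1] 29; [112  -7] 42; [ 85 -27] 97; [118  14] 43; [115   8] 43; [117   2] 28; [115  -4] 29; [108 -10] 41; [ 84 -25] 95; [115  11] 39; [116   4] 29; [122  -2] 3; [107  -7] 41; [114  13] 38; [112   7] 39; [120   1] 5; [106  -4] 41; [110  10] 41; [106   4] 44; [104  -2] 42; [108  13] 41; [106   7] 41; [104   1] 40; [105  10] 39; [89 27] 96; [88 30] 96; [85 24] 97; [-219   29] 1060;
```

View pics/end.png

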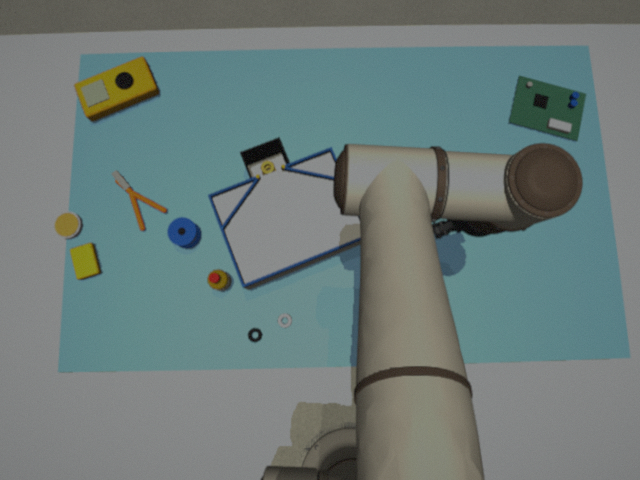

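The end view shows an empty deck and a ring at (268,169) in the slot, top z≈41, so all three are stacked there. The bottle (219,280) and spool (184,232) have not moved.

```bash
python3 -c "
from bench import arm
print(arm.job_done())"
```

```text
the job is handed in; nothing more can be done
None
```

All three brass spacers are in the slot. I swept them along the deck with the nearly shut fingertips and through the gate one at a time. Each had dropped before I started on the next, and none was lifted. The job was handed in at about 14.5 s on the robot's clock, with the tool raised and clear.

- **Spacers:** the last top view shows the deck empty. The topmost ring reads about z 41 mm, which fits three lying flat on each other.
- **Bottle and spool:** both were at their starting positions in the last view.
- **Screwdriver:** the arm hid it in the last view, so I did not recheck it. The fingers were lowered only inside the tray, and wrist forces stayed within about 2 N at every check.
- **Tool tilt:** the tool tilted by about 2–3° during the moves, with no visible effect on the pushing.

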